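# Free the cutter's blade insert from its spring bar

### The job

The blade insert of the vegetable cutter has to come out and dry. With the forked tool from its stand, astride the cutter's spring bar, squeeze the bar sideways by its collar, gently so as not to bend it, until the insert is let go and pops up. Then hang the tool back in its stand, lift the insert out by its handle and set it right way up on the wire rack, leaving the other things where they are.

Things in the scene. Friction and masses are not known exactly. Their poses are not given: they have to be found in the camera images.
- cutter_bed: fixed metal base of a vegetable cutter: plate 116 (x) x 150 (y) x 12 mm, origin under its centre, z up. Inner lug at y = -0.5 to 5.5 mm (52 mm wide in x, top z = 52 mm), outer lug at y = 52 to 60 mm (26 mm wide, top z = 52 mm). The spring bar runs along y through both lugs at x = 0, z = 42 mm; a coil spring sits on it in front of the outer lug
- pocket (a point): point at (0, -30, 33) mm in the cutter bed's frame (axes as the bed's): centre of the four-walled pocket (walls 6 mm thick, tops at z = 50 to 52 mm) where the insert's underside rests at the start, held down by the bar's nose against a sprung ejector plate. Let go, the insert rises by itself 16 mm and stays loose on the plate
- bar_line (a point): point on the bar's axis where it comes out of the inner lug: (0, 5.5, 42) mm in the bed's frame, axes as the bed's. From here bare bar runs along +y to the bar's round steel collar (22 mm across, 5 mm thick). The collar's near face is 18 mm from here at rest, but clamped up to 6 mm nearer or farther from unit to unit (not tracked). The fork goes down into this gap
- spring_bar: steel bar 6 mm across, 72 mm long, carrying the collar; origin at its rounded nose, at rest at (0, -8, 42) mm in the bed's frame and some 6 mm deep in a bore of the insert; y towards the collar. Slides only along +y against a spring: 4 N plus 1.3 N/mm, give or take 2 N. The insert is let go after 4 to 6.5 mm; hard stop at 7.5 mm. Over 15 N bends it. It springs back when let go
- blade_insert: loose steel frame 68 (x) x 56 (y) x 24 mm with a grid of blades and a white loop handle, about 0.15 kg; origin at the centre of its underside, z up, axes along the bed's at the start. Handle: a bar along x, 56 mm long, 12 mm thick (y), from z = 44 to 58 mm, on two legs, to be grasped across y
- fork_tool: loose forked tool 104 mm tall, 90 g, upright in its stand; origin at the centre of its prong ends (lower end), z up. Two prongs side by side in x, each 7 mm wide, 6 mm thick (y), 22 mm long, gap 11 mm; shank 25 x 6 mm above them to z = 40 mm; flange 40 (x) x 26 (y) mm from z = 40 to 44 mm; black square handle 14 x 14 mm from z = 44 to 104 mm
- fork_notch (a point): centre of the gap between the prongs, 10 mm above the fork tool's origin
- tool_stand: fixed white block 70 (x) x 56 (y) x 45 mm, origin under its centre. A slot 31 (x) x 12 (y) mm goes down through its centre; the tool's prongs hang in it and its flange rests on the top, which puts the tool's origin 5 mm above the worktop, tool and stand axes aligned (a half turn is as good)
- drying_rack: fixed wire rack 305 (x) x 425 (y) x 19 mm on the worktop; origin under its centre; wires on top at z = 19 mm
- peeler: loose vegetable peeler, yellow handle, 170 mm long, at the front; bystander
- pen: loose pen 135 mm long, behind; bystander
- scoop: loose metal flour scoop 206 mm long, behind; bystander
- tape: roll of tape 96 mm across, 25 mm high, behind; bystander
- timer: white kitchen timer 62 x 66 x 66 mm with a round red dial, behind; bystander
- jar: white-lidded spice jar 47 mm across, 98 mm tall, at the front right; bystander
- scissors: blue-handled scissors 199 mm long, at the right; bystander
Things that resemble listed ones, but are neither listed nor needed, are in the scene too. What is shaped like the blade_insert but blue is not meant.

How it is judged:
By the outcome, as a careful person would: the job done as asked, in the order asked, and still so for the second after the job is handed in, with the robot touching nothing.
It also fails if it takes over 72 s, if anything falls off the work surface, if the arm or the gripper's body presses on something with over 40 N, if the wrist force passes 120 N, or if a joint passes its speed limit or range.

### The arm

A 6-joint arm with a two-finger parallel gripper is mounted at the origin on a cart in front of the work surface, level with it; the furniture and walls round the work are solid. World frame = base frame: x ahead of the robot, y to its left, z up, the work surface at z = 0. Lengths are in mm, angles in rad, forces in N, time in s.
With the tool pointing down it reaches from about 350 to 875 mm from the base axis. Payload 4.2 kg.
Tool frame: the origin (TCP) lies between the finger pads; the fingertips stand 25 mm ahead of it and the grasp point (between the pads) lies 6 mm ahead of it; z points along the fingers, y is the line along which they close (so a half turn about z gives the same grasp; the last joint's range is limited). The gripper opens to 85 mm and grips with 20 to 120 N. Pads are 22 mm wide; open, the fingers measure 114 mm over their backs; the gripper's body (76 mm by 85 mm) begins 54 mm behind the grasp point. The pads swing forward as they close: fully open they stand 13 mm farther back than shut.
Start: joints at [1.43, 0.385, 0.008, 0, -1.194, -0.259], TCP at [243.238, 575.704, 256.312] pointing down, gripper open.
Joint ranges: [-3.14, 3.14], [-1.21, 2.06], [-1.07, 1.41], [-3.16, 2.05], [-2.99, -0.16], [-3.1, 3.1]. Speed limits (rad/s): [2.79, 2.79, 3.14, 3.14, 3.14, 3.14].

### API

Orientations are given as a unit quaternion [x, y, z, w].
In Python, from bench import arm gives the robot as it stands.
- The arm moves only by the shell command python3 -m pendant 'ROWS'. ROWS is JSON, a list of rows, each a list of 7 numbers: the shift along the tool's x, y, z in m, then the turn, a rotation vector about the tool's x, y, z in degrees, then the finger opening in m, from 0 to 0.0854. In form: [[x, y, z, wx, wy, wz, fingers], ...]. A call has 1 to 12 rows; each row shifts and turns the commanded pose from where the row before left it, along the tool's axes as they then stand; what a row does not reach is not made up. A row lasts 1/10 s, in which the tool goes at most 50 mm and 8.59 degrees, less where a joint would pass 70% of its speed; a pose out of reach is approached as far as the arm can. A call is refused whole if a number of a shift passes 0.05 or a number of a turn 8.59, either way. A call with a gripper value outside its range is refused whole. The fingers move at their own pace and stop on an object; the grip force is fixed at half the most. Time passes only in rows, so rows that do not move let the fingers close. It gives the time, the measured TCP pose, the force, the opening and the grip force at its end, in the units of the state.
- arm.read_state(): the state, without advancing time (a new reading comes with each control period).
- arm.get_image(name): name is "scene" or "top" or "wrist"; returns a dict with "image" (400x640x3 uint8, red, green, blue), "fx", "fy", "cx", "cy" (pixels), "xyz" and "rotation" of the camera in the world. Camera axes: x right, y down, z forward; pixel columns grow to the right and rows downward; lengths in mm; the calibration is good to about 2 mm. A picture is of the moment at which its call begins. There is no depth.
- arm.job_done(): hands the job in; it is judged then, once.
The state is a dict: "clock": time; "joints": joint angles; "joint_vel": joint speeds; "joint_efforts": joint torques, N m; "position": TCP position; "ee_rot": TCP orientation; "contact_force": force on the tool from outside, world axes, zero at the start; "wrist_torque": the same for the moment, N m; "gripper_width": finger opening in mm; "grasp_force": force on a finger pad.
Only numpy, scipy, OpenCV 4.12 (cv2) and the standard library are available. Lean on these libraries where they do the work, as an engineer would, in place of code of your own. Each camera call takes 0.05 s, during which the arm holds its last target. There are 200 camera calls.

## Working session

There is one attempt and no reset: what is moved stays moved. The work goes in short steps, Python scripts to look and compute and a shell command to move; the robot and the scene stay as the last step left them, time stands still between calls to the robot, and variables do not carry over. Pictures are saved under pics/ and viewed, at most 10 in all, crops included, and the job is handed in when it is done.

```bash
mkdir -p pics; ls
cat > h.py <<'E'
import numpy as np, cv2
from bench import arm
from scipy.spatial.transform import Rotation as R
def grab(n,f):
    d=arm.get_image(n); cv2.imwrite(f'pics/{f}.png',d['image'][:,:,::-1]); np.save(f'pics/{f}.npy',d,allow_pickle=True); return d
def load(f): return np.load(f'pics/{f}.npy',allow_pickle=True).item()
def rot(d):
    r=np.array(d['rotation'],float); return r if r.shape==(3,3) else R.from_quat(r).as_matrix()
def ray(d,p):
    v=np.array([(p[0]-d['cx'])/d['fx'],(p[1]-d['cy'])/d['fy'],1.]); return np.array(d['xyz'],float), rot(d)@v
def onz(d,p,z):
    o,v=ray(d,p); return o+v*(z-o[2])/v[2]
def proj(d,P):
    c=rot(d).T@(np.array(P,float)-np.array(d['xyz'])); return np.array([d['fx']*c[0]/c[2]+d['cx'],d['fy']*c[1]/c[2]+d['cy']])
E
python3 - <<'E'
from h import *
for n in ('scene','top','wrist'):
    d=grab(n,n+'0'); print(n,d['xyz'],d['fx'],d['cx'],d['cy'],np.round(rot(d),3).tolist())
a=load('scene0')['image'];b=load('top0')['image']
print(arm.read_state())
E
```

```text
pics
scene [  94.21705013 -353.8914791   989.99756662] 397.34721135608874 323.0533026823503 199.85583803474594 [[0.429, -0.773, 0.467], [-0.903, -0.365, 0.225], [-0.004, -0.519, -0.855]]
top [ 392.57907791 -117.04043655 1348.8764063 ] 443.3292063548478 313.3854750150406 199.90973757826094 [[-0.005, -0.99, 0.142], [-1.0, 0.004, -0.008], [0.007, -0.142, -0.99]]
wrist [305.23241364 548.57051931 371.88338364] 315.69397919277964 321.7159085417841 204.00430996833802 [[-0.389, -0.888, -0.243], [-0.921, 0.376, 0.101], [0.002, 0.264, -0.965]]
{'clock': 0.15, 'joints': array([ 1.42961670e+00,  3.85392673e-01,  6.94717860e-03, -3.37237613e-04,
       -1.19402454e+00, -2.58595759e-01]), 'joint_vel': array([-5.72157622e-04, -3.62854265e-03,  1.83006299e-03,  1.23771738e-03,
       -1.08342980e-03, -4.61635800e-05]), 'joint_efforts': array([-4.24402435e-05, -3.92677367e+01,  1.88580823e+01,  4.18857604e+00,
       -3.41255021e-03,  3.72255442e-06]), 'position': array([243.09186915, 575.35472792, 255.47025668]), 'ee_rot': array([ 9.80076182e-01, -1.98620120e-01, -1.07367418e-04,  8.44610950e-04]), 'contact_force': array([0.21342852, 0.06410707, 0.18373118]), 'wrist_torque': array([-0.01396173,  0.00866874,  0.01657417]), 'grasp_force': 0.0, 'gripper_width': 85.2126582977492}
```

View pics/top0.png

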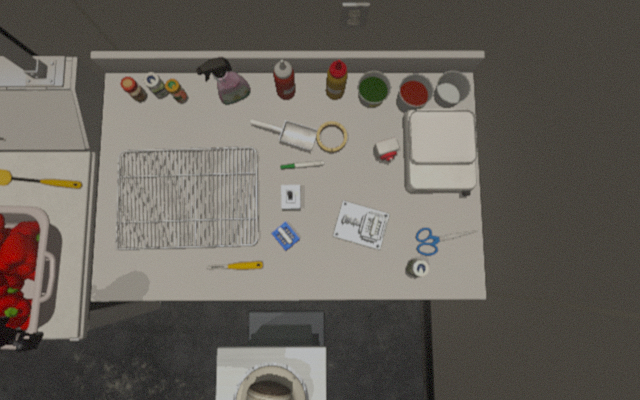

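View pics/scene0.png

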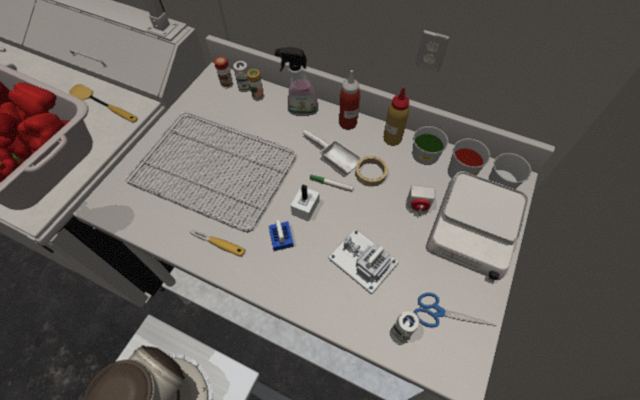

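The top view shows the cutter at about (362,226), the tool stand with its black handle at (290,196), the rack at (188,198), and a blue decoy insert at (286,236). In the scene view these are at (365,260), (305,200), (215,170) and (281,235).

Candidates for each target (top pixels):
- **Insert:** the metal/white one in the cutter (375,225), or the blue one (286,236). I choose the one in the cutter.
- **Tool:** the black handle in the white stand (290,196), or the timer (386,150). I choose the one in the stand.

I'll check the choice in a close crop.

Run:
```python
from h import *
t=load('top0')['image'][:,:,::-1];s=load('scene0')['image'][:,:,::-1]
a=cv2.resize(t[175:270,265:395],(780,570),interpolation=cv2.INTER_CUBIC)
cv2.imwrite('pics/c1.png',a)
cv2.imwrite('pics/c2.png',cv2.resize(s[175:295,265:405],(700,600),interpolation=cv2.INTER_CUBIC))
```

```text
(no output)
```

View pics/c1.png

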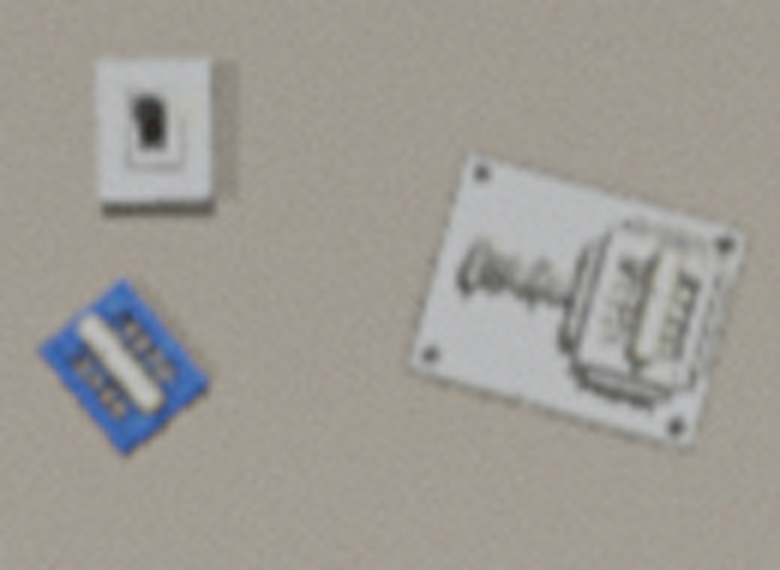

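View pics/c2.png

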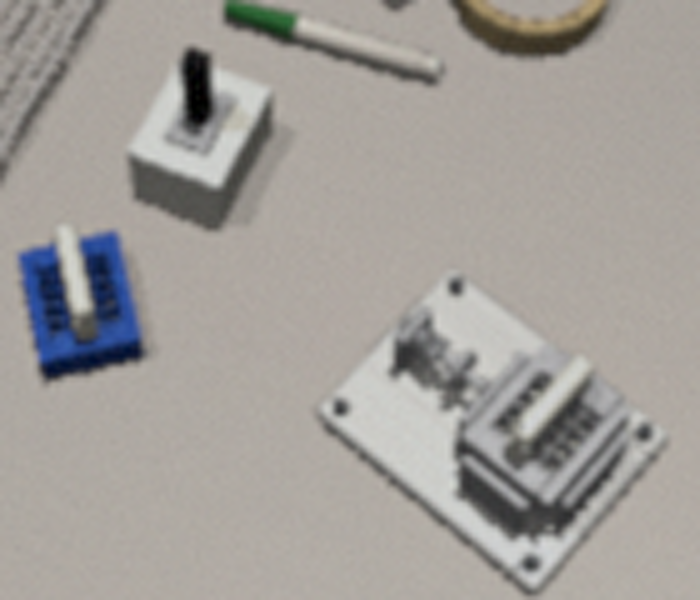

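Crop c1 confirms the choice: white/steel insert in the cutter at top px (375,225), collar and spring to its left (+y), tool in the stand at (290,196), and a separate blue insert. Next I'll measure coarse poses and find the wrist camera mounting.

Run:
```python
from h import *
d=load('top0')
f=lambda c,z:onz(d,(265+c[0]/6-.4,175+c[1]/6-.4),z)[:2]
B=np.array([f(c,12) for c in [(475,152),(745,235),(690,447),(412,372)]])
print(B.round(1),B.mean(0)); 
vy=(B[0]-B[1]+B[3]-B[2])/2; print('bed y len',np.linalg.norm(vy),'yaw',np.degrees(np.arctan2(-vy[0],vy[1])))
S=np.array([f(c,45) for c in [(97,60),(212,60),(213,203),(102,203)]]);print(S.round(1),S.mean(0))
w=load('wrist0');s=arm.read_state();Rt=R.from_quat(s['ee_rot']).as_matrix()
print('cam in tool',Rt.T@(np.array(w['xyz'])-s['position']),(Rt.T@rot(w)).round(3).tolist()); print(Rt.round(3))
# rack: 
r=[onz(d,p,19)[:2].round(0) for p in [(122,150),(258,148),(258,245),(116,247)]];print(r)
```

```text
[[ 583.7 -219.8]
 [ 540.7 -355.9]
 [ 434.2 -325.3]
 [ 472.2 -186.6]] [ 507.71054343 -271.92140478]
bed y len 143.24943337419703 yaw -16.425186408508097
[[625.9 -29.9]
 [625.7 -87.1]
 [554.  -87.5]
 [554.2 -32.7]] [589.95724825 -59.29409986]
cam in tool [  67.68000389    0.67569402 -116.40368439] [[-0.0, -0.965, -0.264], [1.0, -0.0, 0.0], [-0.0, -0.264, 0.965]]
[[ 0.921 -0.389 -0.001]
 [-0.389 -0.921 -0.002]
 [ 0.     0.002 -1.   ]]
[array([740., 460.]), array([745.,  43.]), array([448.,  39.]), array([444., 461.])]
```

```bash
python3 -m pendant '[[0.035,0.028,0,0,0,0,0.085],[0.035,0.028,0,0,0,0,0.085],[0.035,0.028,0,0,0,0,0.085],[0.035,0.028,0,0,0,0,0.085],[0.035,0.028,0,0,0,0,0.085],[0.035,0.028,0,0,0,0,0.085],[0.035,0.028,0,0,0,0,0.085],[0.035,0.028,0,0,0,0,0.085],[0.035,0.028,0,0,0,0,0.085],[0.035,0.028,0,0,0,0,0.085],[0.035,0.028,0,0,0,0,0.085],[0.035,0.028,0,0,0,0,0.085]]'
python3 -m pendant '[[0.035,0.028,0,0,0,0,0.085],[0.035,0.028,0,0,0,0,0.085],[0.035,0.028,0,0,0,0,0.085],[0.035,0.028,0,0,0,0,0.085],[0,0,0,0,0,-7.6,0.085],[0,0,0,0,0,-7.6,0.085],[0,0,0,0,0,-7.6,0.085],[0,0,0,0,0,0,0.085],[0,0,0,0,0,0,0.085]]'
python3 - <<'E'
from h import *
d=grab('wrist','w1');s=arm.read_state();print(s['position'],R.from_quat(s['ee_rot']).as_euler('ZYX',degrees=True),s['joints'])
for P in [(590,-59,45),(508,-272,12)]: print(proj(d,P))
E
```

```text
clock: 1.35
position: [499.7, 101.0, 256.3]
ee_rot: [0.98, -0.199, -0.0, -0.0]
contact_force: [0.9, 0.6, 0.9]
gripper_width: 84.6
grasp_force: 0.0
clock: 2.25
position: [584.6, -54.9, 256.1]
ee_rot: [1.0, -0.002, -0.0, 0.0]
contact_force: [0.2, -0.6, 0.5]
gripper_width: 84.9
grasp_force: 0.0
[584.58736762 -54.84690149 256.18844454] [-2.32367613e-01  1.70811258e-02  1.79999792e+02] [ 1.82064419e-01  3.20730850e-01 -8.83981131e-02 -5.62267528e-05
 -1.16196101e+00  1.38469869e+00]
[324.6695728  178.55698372]
[498.96955933 238.91186123]
```

View pics/w1.png

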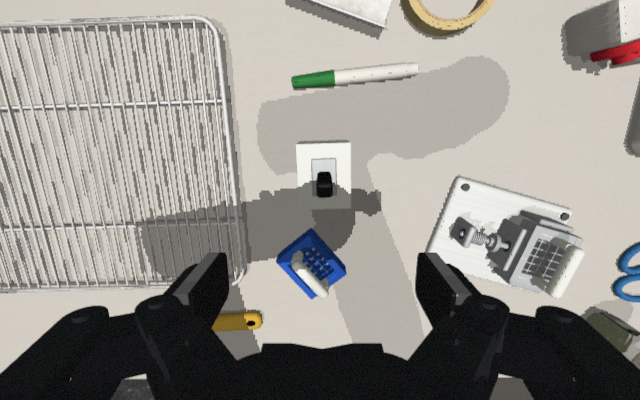

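Wrist view w1 shows the stand top from about (297,142) to (352,208), the tool flange inside it, and the black handle at (324,184). The cutter's plate holes are at (464,186) and (565,215), the collar is at (463,230), and the white insert handle is at (568,272).

Run:
```python
from h import *
d=load('w1');im=d['image'];g=cv2.cvtColor(im,cv2.COLOR_RGB2GRAY)
h=(g<60).astype(np.uint8)[130:212,290:360]
n,l,st,c=cv2.connectedComponentsWithStats(h)
for i in range(1,n):
    if st[i][4]>20: print(st[i]+[290,130,0,0,0])
for r in (160,165,195): print(r,g[r,290:360].tolist())
print('col318',g[136:215,315].tolist()); print('col343',g[136:215,344].tolist())
```

```text
[316 172  17  25 371]
160 [180, 178, 178, 177, 179, 179, 212, 239, 242, 243, 242, 243, 243, 243, 243, 244, 243, 244, 243, 243, 243, 187, 198, 212, 213, 213, 219, 219, 216, 218, 219, 221, 219, 217, 217, 219, 219, 220, 219, 221, 220, 219, 221, 221, 224, 184, 205, 239, 243, 242, 243, 243, 243, 243, 244, 243, 243, 243, 244, 243, 225, 188, 179, 178, 178, 179, 178, 176, 178, 181]
165 [177, 176, 178, 174, 179, 178, 186, 236, 242, 242, 243, 241, 243, 243, 242, 243, 243, 242, 243, 243, 243, 174, 201, 217, 217, 216, 221, 221, 219, 218, 219, 220, 217, 217, 216, 220, 214, 216, 214, 219, 214, 215, 218, 219, 219, 182, 205, 240, 243, 243, 243, 243, 242, 244, 244, 243, 243, 243, 243, 242, 226, 190, 179, 179, 177, 178, 178, 178, 178, 181]
195 [116, 116, 116, 117, 114, 120, 116, 115, 119, 122, 120, 118, 122, 120, 119, 119, 116, 116, 121, 120, 121, 119, 103, 90, 86, 86, 77, 47, 21, 19, 6, 12, 7, 3, 12, 6, 13, 14, 8, 19, 15, 26, 71, 95, 98, 96, 102, 115, 119, 118, 116, 119, 121, 121, 119, 119, 120, 119, 120, 119, 113, 92, 87, 91, 90, 92, 89, 86, 87, 89]
col318 [177, 180, 177, 179, 159, 121, 113, 182, 234, 245, 243, 243, 243, 244, 244, 243, 242, 242, 244, 243, 243, 242, 215, 179, 213, 220, 219, 219, 217, 216, 218, 215, 215, 214, 215, 213, 212, 212, 211, 210, 210, 210, 209, 209, 161, 88, 89, 89, 87, 86, 87, 87, 88, 87, 88, 89, 85, 87, 88, 86, 102, 119, 115, 119, 116, 119, 118, 118, 118, 116, 119, 118, 117, 104, 89, 90, 88, 84, 89]
col343 [180, 179, 176, 163, 132, 113, 157, 227, 245, 244, 244, 243, 243, 243, 243, 243, 244, 243, 244, 243, 243, 243, 243, 243, 244, 244, 242, 242, 242, 244, 242, 242, 242, 241, 242, 243, 241, 242, 242, 241, 241, 241, 241, 241, 241, 239, 241, 242, 240, 241, 240, 235, 230, 187, 119, 119, 120, 118, 120, 119, 122, 118, 118, 118, 118, 118, 118, 115, 117, 117, 120, 119, 102, 88, 92, 86, 85, 89, 89]
```

```bash
python3 -m pendant '[[-0.012,0.036,0.008,0,0,0,0.085],[-0.012,0.036,0.008,0,0,0,0.085],[-0.012,0.036,0.008,0,0,0,0.085],[-0.012,0.036,0.008,0,0,0,0.085],[-0.012,0.036,0.008,0,0,0,0.085],[-0.012,0.036,0.008,0,0,0,0.085],[0,0,0,0,0,8,0.085],[0,0,0,0,0,8.4,0.085],[0,0,0,0,0,0,0.085],[0,0,0,0,0,0,0.085]]'
python3 - <<'E'
from h import *
d=load('w1');g=cv2.cvtColor(d['image'],cv2.COLOR_RGB2GRAY)
L=[];
for r in range(146,180): 
    row=g[r,290:304].astype(float); k=np.argmax(np.diff(row)); L.append((r,290+k+.5))
T=[]
for c in range(300,349):
    col=g[138:150,c].astype(float); k=np.argmax(np.diff(col)); T.append((c,138+k+.5))
L=np.array(L);T=np.array(T);print('left slope deg',np.degrees(np.polyfit(L[:,0],L[:,1],1)[0]),'top slope',np.degrees(np.polyfit(T[:,0],T[:,1],1)[0]))
print('flange',onz(d,(323.3,177),49),'stand',onz(d,(324,175.6),45), 'flange size',onz(d,(311,158.5),49)-onz(d,(335.7,195.5),49))
d=grab('wrist','w2');s=arm.read_state();print(s['position'],R.from_quat(s['ee_rot']).as_euler('ZYX',degrees=True))
im=d['image'][:,:,::-1];p=proj(d,(508,-272,30)).astype(int);print(p)
x0,y0=p[0]-100,max(p[1]-80,0);cv2.imwrite('pics/c3.png',cv2.resize(im[y0:y0+150,x0:x0+200],(800,600),interpolation=cv2.INTER_CUBIC));print(x0,y0)
E
```

```text
clock: 3.3
position: [512.4, -270.6, 208.4]
ee_rot: [0.99, -0.142, 0.0, 0.0]
contact_force: [0.2, -0.4, -0.3]
gripper_width: 84.9
grasp_force: 0.0
left slope deg 2.494926991784277 top slope -1.8358035476640824
flange [592.4034017  -57.54654348  49.        ] stand [593.15293068 -58.30363732  45.        ] flange size [39.05240845 25.52932842  0.        ]
[ 512.42516296 -270.49869867  208.39300326] [-1.63673217e+01 -6.80516900e-03 -1.79998790e+02]
[323 194]
223 114
```

View pics/c3.png

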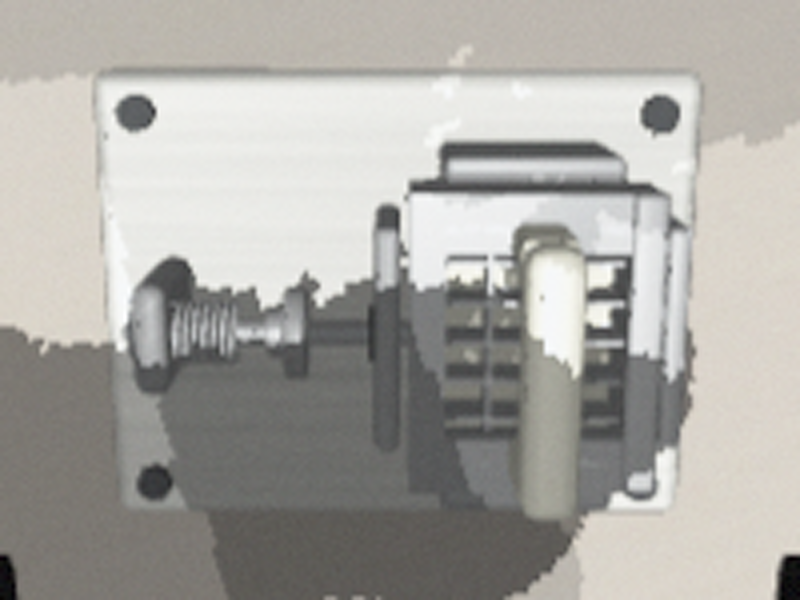

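Crop c3 shows the bed square to the camera: holes at (136,112), (661,112) and (155,482), bar axis at row ~331, collar near face at X≈307, and inner lug face at X≈375.

Run:
```python
from h import *
d=load('w2');f=lambda X,Y,z:onz(d,(223+X/4-.4,114+Y/4-.4),z)
A,B,C=f(136,112,12),f(661,112,12),f(155,482,12)
c=(B+C)/2;vy=A-B;vx=A-C;print('sep',np.linalg.norm(vy),np.linalg.norm(vx))
yaw=np.arctan2(-vy[0],vy[1]);yaw2=np.arctan2(vx[1],vx[0]);print(c,np.degrees(yaw),np.degrees(yaw2))
K=[f(97,72,12),f(700,75,12),f(676,510,12),f(122,508,12)];print('corner ctr',np.mean(K,0))
ux=np.array([np.cos(yaw),np.sin(yaw),0]);uy=np.array([-np.sin(yaw),np.cos(yaw),0])
for n,P in dict(collar=f(307,331,42),barax=f(345,331,42),lug=f(376,250,52),lugbase=f(374,331,45),hL=f(552,252,91),hR=f(550,512,91),outer=f(168,331,52)).items(): print(n,P.round(1),(P-c)@ux,(P-c)@uy)
```

```text
sep 127.96335658376255 95.99050920371353
[ 509.33884715 -270.88291999   12.        ] -16.363411082761225 -16.48686702187933
corner ctr [ 510.01485938 -271.29906024   12.        ]
collar [ 515.7 -250.8   42. ] 0.44367810057261425 21.034611001160407
barax [ 513.2 -259.2   42. ] 0.443750621602102 12.266170990835928
lug [ 531.  -272.2   52. ] 21.167221587700602 4.867614166051666
lugbase [ 512.  -265.9   45. ] 1.1858102840808604 5.519380941789747
hL [ 527.9 -306.3   91. ] 27.825957440667775 -28.789905419303143
hR [ 477.4 -292.9   91. ] -24.438232910849976 -30.089337825551972
outer [ 526.6 -222.5   52. ] 2.9167744447001303 51.24517653707928
```

```bash
python3 -m pendant '[[0.0028,-0.0378,0,0,0,0,0.085],[0.0028,-0.0378,0,0,0,0,0.085],[0.0028,-0.0378,0,0,0,0,0.085],[0.0028,-0.0378,0,0,0,0,0.085],[0.0028,-0.0378,0,0,0,0,0.085],[0.0028,-0.0378,0,0,0,0,0.085],[0,0,0,0,0,-6,0.085],[0,0,0,0,0,-6,0.085],[0,0,0,0,0,-6.2,0.085],[0,0,0.02,0,0,0,0.085],[0,0,0.02,0,0,0,0.085],[0,0,0,0,0,0,0.085]]'
python3 - <<'E'
from h import *
s=arm.read_state();print(s['position'],R.from_quat(s['ee_rot']).as_euler('ZYX',degrees=True))
d=grab('wrist','w3');g=cv2.cvtColor(d['image'],cv2.COLOR_RGB2GRAY)
u,v=proj(d,(592.6,-57.8,49)).astype(int);print(u,v)
u2,v2=proj(d,(592.6,-57.8,109));print(u2,v2)
cv2.imwrite('pics/c4.png',cv2.resize(d['image'][max(v-100,0):v+100,u-130:u+130,::-1],(780,600)));print(u-130,max(v-100,0))
E
```

```text
clock: 4.55
position: [591.0, -57.7, 165.6]
ee_rot: [1.0, 0.015, -0.003, 0.0]
contact_force: [0.1, 0.7, -0.2]
gripper_width: 84.7
grasp_force: 0.0
[591.00499338 -57.70856711 165.58992637] [   1.77098892    0.35048841 -179.99699132]
320 205
320.30623208384924 233.86855095137307
190 105
```

View pics/c4.png

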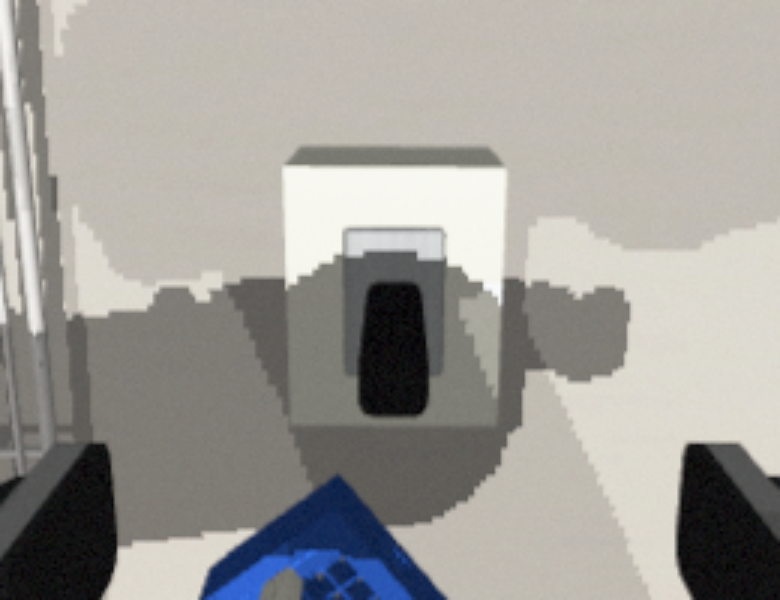

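Crop c4 shows the flange centred at (394,301) and the handle at (394,350), square to the gripper and between the fingers, so I can descend.

```bash
python3 -m pendant '[[0.001,0,0.02,0,0,0,0.085],[0,0,0.02,0,0,0,0.085],[0,0,0.02,0,0,0,0.085],[0,0,0.02,0,0,0,0.085],[0,0,0.01,0,0,0,0.085],[0,0,0,0,0,0,0.085],[0,0,0,0,0,0,0.05],[0,0,0,0,0,0,0.02],[0,0,0,0,0,0,0],[0,0,0,0,0,0,0],[0,0,0,0,0,0,0],[0,0,0,0,0,0,0]]'; python3 -m pendant '[[0,0,0,0,0,0,0],[0,0,0,0,0,0,0]]'
```

```text
clock: 5.8
position: [594.2, -58.1, 78.9]
ee_rot: [1.0, 0.015, 0.001, 0.0]
contact_force: [0.2, 0.3, 2.7]
gripper_width: 13.1
grasp_force: 58.5
clock: 6.0
position: [594.2, -58.1, 78.9]
ee_rot: [1.0, 0.015, 0.0, 0.0]
contact_force: [-0.8, 1.3, 4.0]
gripper_width: 13.1
grasp_force: 58.6
```

```bash
python3 -m pendant '[[0,0,-0.01,0,0,0,0],[0,0,-0.02,0,0,0,0],[0,0,-0.03,0,0,0,0],[0,0,-0.03,0,0,0,0],[0,0,-0.02,0,0,0,0],[0,0,0,0,0,0,0],[-0.01425,0.033,0,0,0,0,0],[-0.01425,0.033,0,0,0,0,0],[-0.01425,0.033,0,0,0,0,0],[-0.01425,0.033,0,0,0,0,0],[-0.01425,0.033,0,0,0,0,0],[-0.01425,0.033,0,0,0,0,0]]'; python3 -m pendant '[[0,0,0,0,0,6,0],[0,0,0,0,0,6,0],[0,0,0,0,0,6.2,0],[0,0,0,0,0,0,0],[0,0,0,0,0,0,0]]'
python3 - <<'E'
from h import *
s=arm.read_state();print(s['position'],R.from_quat(s['ee_rot']).as_euler('ZYX',degrees=True),s['contact_force'])
d=grab('wrist','w4')
for P in [(513.4,-258.3,115),(513.4,-258.3,42)]: print(proj(d,P))
cv2.imwrite('pics/c5.png',cv2.resize(d['image'][150:390,180:480,::-1],(750,600)))
E
```

```text
clock: 7.2
position: [512.7, -259.4, 186.8]
ee_rot: [1.0, 0.015, -0.001, -0.001]
contact_force: [0.1, 0.5, -0.6]
gripper_width: 13.3
grasp_force: 58.5
clock: 7.7
position: [513.7, -258.3, 187.3]
ee_rot: [0.99, -0.143, -0.001, -0.0]
contact_force: [-0.5, 0.1, -1.3]
gripper_width: 13.1
grasp_force: 58.5
[ 513.6756919  -258.34828874  187.331825  ] [-1.63912123e+01  1.12417264e-01 -1.79993239e+02] [-0.46543421  0.13567032 -1.33151568]
[320.64993789 228.5225591 ]
[320.94137684 199.50795709]
```

View pics/c5.png

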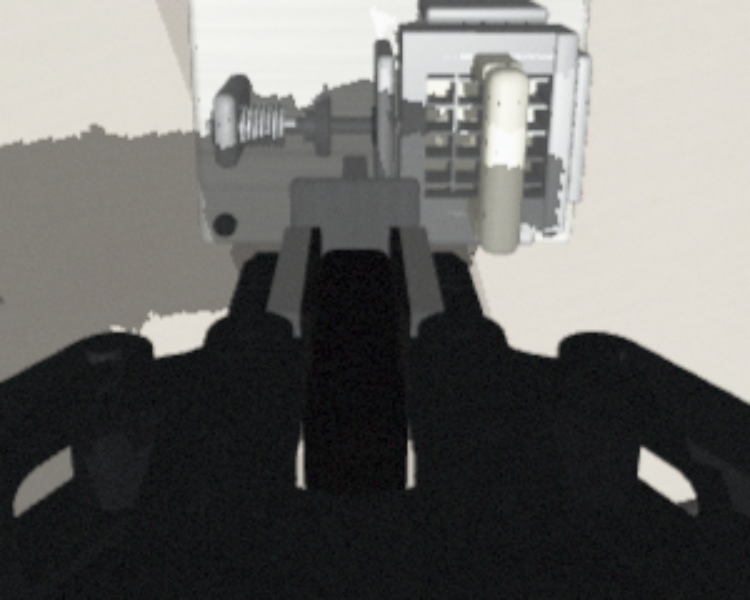

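Crop c5 shows the flange front edge at row ~179 (cols 290–420) and the prong end at (356,156), beyond which is the bare bar at row 125. I'll compute the fork's offset in the gripper.

Run:
```python
from h import *
d=load('w4');s=arm.read_state();Rt=R.from_quat(s['ee_rot']).as_matrix();T=np.array([513.7,-258.3,187.3])
f=lambda X,Y,z:(Rt.T@(onz(d,(180+X/2.5-.3,150+Y/2.5-.3),z)-T)).round(1)
g=cv2.cvtColor(d['image'],cv2.COLOR_RGB2GRAY)
print('flange front L,R top edge',f(290,179,157.4),f(420,179,157.4),'prong end front',f(342,156,113.4),f(369,156,113.4))
print('col322',[(r,int(g[r,322])) for r in range(205,228)]); print('col308',[(r,int(g[r,308])) for r in range(212,230)])
c=np.array([509.5,-271,0]);y=np.radians(-16.4);ux=np.array([np.cos(y),np.sin(y),0]);uy=np.array([-np.sin(y),np.cos(y),0])
print('tcp in bed',(T-c)@ux,(T-c)@uy)
b=lambda X,Y,z:((onz(d,(180+X/2.5-.3,150+Y/2.5-.3),z)-c)@ux,(onz(d,(180+X/2.5-.3,150+Y/2.5-.3),z)-c)@uy)
print('bar axis',b(350,125,42),'collar',b(330,125,42),'lug',b(376,125,45))
```

```text
flange front L,R top edge [ 18.8 -11.9  29.9] [18.8 13.5 29.9] prong end front [10.2 -2.5 73.9] [10.2  4.3 73.9]
col322 [(205, 119), (206, 115), (207, 113), (208, 115), (209, 112), (210, 109), (211, 107), (212, 94), (213, 81), (214, 80), (215, 78), (216, 80), (217, 79), (218, 81), (219, 79), (220, 81), (221, 79), (222, 86), (223, 86), (224, 89), (225, 91), (226, 89), (227, 91)]
col308 [(212, 93), (213, 112), (214, 113), (215, 116), (216, 118), (217, 114), (218, 113), (219, 115), (220, 105), (221, 87), (222, 87), (223, 91), (224, 90), (225, 94), (226, 95), (227, 95), (228, 88), (229, 92)]
tcp in bed 0.44338219116375754 13.369121595398813
bar axis (np.float64(-0.014657603274219687), np.float64(14.348029375924305)) collar (np.float64(-0.01629282723969032), np.float64(21.2019546326442)) lug (np.float64(0.7700437652636852), np.float64(5.520005790729186))
```

```bash
python3 -m pendant '[[0.0017,-0.0007,0.01,0,0,0,0],[0,0,0.02,0,0,0,0],[0,0,0.02,0,0,0,0],[0,0,0.01,0,0,0,0],[0,0,0.005,0,0,0,0],[0,0,0,0,0,0,0],[0,0,0,0,0,0,0]]'; python3 -c "
from h import *
s=arm.read_state();c=np.array([509.5,-271,0]);y=np.radians(-16.4);ux=np.array([np.cos(y),np.sin(y),0]);uy=np.array([-np.sin(y),np.cos(y),0])
p=s['position']-c;print(p@ux,p@uy,p[2])"; python3 -m pendant '[[0,0,0.004,0,0,0,0],[0,0,0.004,0,0,0,0],[0,0,0,0,0,0,0]]'
```

```text
clock: 8.45
position: [516.6, -258.5, 124.0]
ee_rot: [0.99, -0.143, 0.001, 0.0]
contact_force: [-0.1, -1.2, -1.1]
gripper_width: 13.3
grasp_force: 58.5
3.312906878850367 13.996710237297156 123.95634653364391
clock: 8.75
position: [515.7, -258.2, 114.9]
ee_rot: [0.99, -0.144, -0.0, -0.0]
contact_force: [0.1, -0.3, -1.1]
gripper_width: 13.2
grasp_force: 58.5
```

```bash
python3 -m pendant '[[0,0,0.003,0,0,0,0],[0,0,0.003,0,0,0,0],[0,0,0.003,0,0,0,0],[0,0,0,0,0,0,0],[0,0,0,0,0,0,0]]'
python3 - <<'E'
from h import *
d=grab('wrist','w5');cv2.imwrite('pics/c6.png',cv2.resize(d['image'][110:350,180:480,::-1],(750,600)))
d=grab('scene','s5')
u,v=proj(d,(513,-258,50)).astype(int);cv2.imwrite('pics/c7.png',cv2.resize(d['image'][v-50:v+50,u-60:u+60,::-1],(720,600)))
E
```

```text
clock: 9.25
position: [516.0, -258.4, 106.2]
ee_rot: [0.99, -0.144, -0.0, 0.0]
contact_force: [0.5, -0.2, -0.6]
gripper_width: 13.4
grasp_force: 58.5
```

View pics/c6.png

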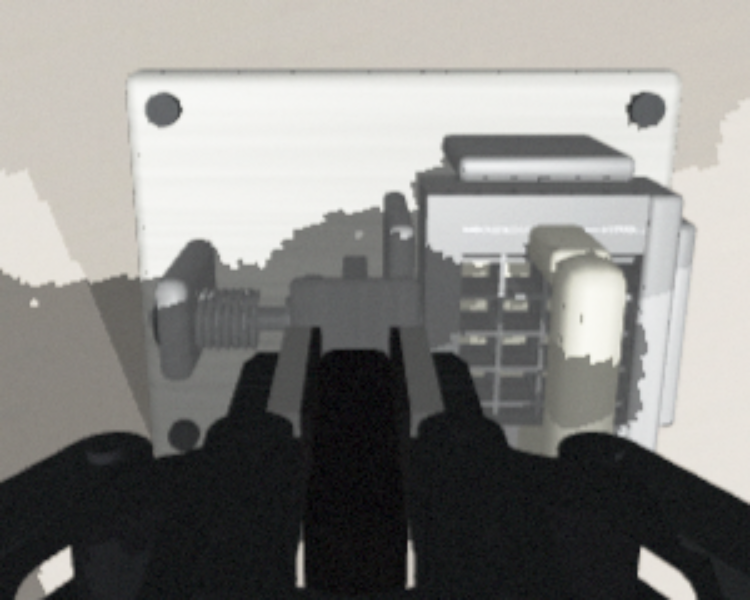

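Crop c6 shows the fork seated astride the bar: prong at (356,265), flange over the gap, insert still down with its handle at (587,300). Next is a gentle push towards the collar (tool −y), watching the force and the insert.

```bash
cat > m.py <<'E'
from h import *
import sys
s=arm.read_state();c=np.array([509.5,-271,0]);y=np.radians(-16.4);ux=np.array([np.cos(y),np.sin(y),0]);uy=np.array([-np.sin(y),np.cos(y),0])
p=s['position']-c;F=s['contact_force']
d=arm.get_image('scene');np.save('pics/last.npy',d,allow_pickle=True);r=load('s5')
# handle: bright cream pixels shift -> compare patch by template match of insert top
P=proj(r,c+np.array([0,0,75])-30*uy).astype(int)
ga=cv2.cvtColor(r['image'],cv2.COLOR_RGB2GRAY);gb=cv2.cvtColor(d['image'],cv2.COLOR_RGB2GRAY)
t=ga[P[1]-10:P[1]+14,P[0]-10:P[0]+18].astype(np.float32);b=gb[P[1]-22:P[1]+26,P[0]-22:P[0]+30].astype(np.float32)
m=cv2.matchTemplate(b,t,cv2.TM_CCOEFF_NORMED);_,v,_,l=cv2.minMaxLoc(m)
print('bed xyz',p.round(2)@ux,p@uy,p[2],'F y',F@uy,'F x,z',F@ux,F[2],'shift',l[0]-12,l[1]-12,round(v,2),'tq',s['wrist_torque'].round(2))
E
python3 m.py
python3 -m pendant '[[0,-0.001,0,0,0,0,0],[0,-0.001,0,0,0,0,0],[0,-0.001,0,0,0,0,0],[0,0,0,0,0,0,0],[0,0,0,0,0,0,0]]' >/dev/null; python3 m.py
python3 -m pendant '[[0,-0.001,0,0,0,0,0],[0,0,0,0,0,0,0],[0,0,0,0,0,0,0]]'>/dev/null; python3 m.py
python3 -m pendant '[[0,-0.001,0,0,0,0,0],[0,0,0,0,0,0,0],[0,0,0,0,0,0,0]]'>/dev/null; python3 m.py
```

```text
bed xyz 2.8518378897474554 14.001187882908164 106.422354145465 F y -0.33736526886815527 F x,z 0.20896896326332515 -0.8792383163773 shift 0 0 1.0 tq [-0.01 -0.04 -0.06]
bed xyz 2.732769243829156 17.06743284867353 106.33159842822185 F y -0.18122508535301893 F x,z -0.10174257608474943 -0.43946385420187756 shift 0 0 0.93 tq [-0.    0.02  0.  ]
bed xyz 2.732029876659525 18.020445713168304 106.29975800578845 F y -0.6315220361050639 F x,z 0.15640007212950038 -1.14722738238794 shift 0 0 0.9 tq [-0.07  0.04 -0.01]
bed xyz 2.7239755107610093 18.86795561639747 106.32556002126682 F y -0.8372122621067546 F x,z -0.6163828898166592 -1.14980177977334 shift 0 0 0.87 tq [-0.37  0.03 -0.01]
```

```bash
for i in 1 2; do python3 -m pendant '[[0,0,0,0,0,0,0]]' >/dev/null; python3 m.py; done
python3 -m pendant '[[0,-0.0005,0,0,0,0,0],[0,0,0,0,0,0,0],[0,0,0,0,0,0,0]]'>/dev/null; python3 m.py
```

```text
bed xyz 2.705912127310321 18.8921631813204 106.31748944946268 F y -1.4792191447108294 F x,z -0.8793155989941404 -0.8993899829027148 shift 0 0 0.87 tq [-0.33  0.08  0.02]
bed xyz 2.7471081008603515 18.89711319566682 106.3062435894892 F y -1.4518251943021057 F x,z 0.3127969349817313 -0.5519106915669345 shift 0 0 0.87 tq [-0.43  0.1   0.01]
bed xyz 2.703056363805607 19.07958443047497 106.30839281901665 F y -4.349505026731501 F x,z -0.30128096038317825 -1.9291964984226988 shift 0 0 0.86 tq [-1.43  0.31 -0.  ]
```

```bash
for i in 1 2 3; do python3 -m pendant '[[0,-0.0005,0,0,0,0,0],[0,-0.0005,0,0,0,0,0],[0,0,0,0,0,0,0],[0,0,0,0,0,0,0]]'>/dev/null; python3 m.py; done
```

```text
bed xyz 2.6831630660814607 19.859114839364423 106.33211250364793 F y -6.045532366888931 F x,z 0.6381406706164454 -1.6606125607993159 shift 0 -1 0.82 tq [-1.89  0.35  0.02]
bed xyz 2.7033428458672324 20.604575276660256 106.34466064904605 F y -6.647405867731683 F x,z 0.9460025291566749 -2.352648221712679 shift 0 -1 0.79 tq [-2.24  0.42  0.07]
bed xyz 2.68174902961477 21.4212095074584 106.31759347248033 F y -8.22774189087869 F x,z 0.19546910976322432 -2.492064607851109 shift 0 -1 0.75 tq [-2.53  0.49 -0.  ]
```

```bash
for i in 1 2 3; do python3 -m pendant '[[0,-0.0005,0,0,0,0,0],[0,0,0,0,0,0,0],[0,0,0,0,0,0,0]]'>/dev/null; python3 m.py; done
```

```text
bed xyz 2.6912774714876 21.772462273171524 106.3460402128447 F y -8.404437571585815 F x,z 1.3466809703640297 -2.5625848327448253 shift 0 -1 0.74 tq [-2.72  0.53  0.06]
bed xyz 2.702474082952456 22.267760154561856 106.35986179443783 F y -8.46467887926042 F x,z 1.0818580472881163 -2.484735368797358 shift 0 -1 0.73 tq [-2.7   0.5   0.03]
bed xyz 2.7119701758889985 22.801174812985874 106.36391255355943 F y -7.608896903568135 F x,z 0.38457392413017955 -1.9212891343519727 shift 0 -1 0.72 tq [-2.6   0.48 -0.01]
```

Run:
```python
from h import *
r=load('w5');d=grab('wrist','w6')
c=np.array([509.5,-271,0]);y=np.radians(-16.4);ux=np.array([np.cos(y),np.sin(y),0]);uy=np.array([-np.sin(y),np.cos(y),0])
for z in (91,107):
  P=c-30*uy+28*ux+[0,0,z]; print(z,proj(r,P),proj(d,P))
# handle cream mask: R-B
for n,e in (('w5',r),('w6',d)):
  a=e['image'].astype(int);m=((a[:,:,0]-a[:,:,2]>18)&(a[:,:,0]>110)).astype(np.uint8);m[:195]=0;m[300:]=0;m[:,:390]=0;m[:,452:]=0
  N,l,st,ce=cv2.connectedComponentsWithStats(m);i=1+np.argmax(st[1:,4]);print(n,st[i],ce[i])
print(arm.read_state()['gripper_width'])
# collar-end/black fork face: prong col
for n,e in (('w5',r),('w6',d)):
  g=cv2.cvtColor(e['image'],cv2.COLOR_RGB2GRAY);print(g[217,305:345].tolist())
  print(g[232,285:360].tolist())
```

```text
91 [420.39572654 217.70440611] [440.36759401 217.46260583]
107 [432.80233927 230.28411528] [455.3201009  229.99629387]Traceback (most recent call last):
  File "<stdin>", line 9, in <module>
    return _wrapfunc(a, 'argmax', axis=axis, out=out, **kwds)
    return bound(*args, **kwds)
ValueError: attempt to get argmax of an empty sequence
```

Run:
```python
from h import *
r=load('w5');d=load('w6')
print(r['image'][225,400:440:3].tolist());print(d['image'][225,410:470:3].tolist())
for n,e in (('w5',r),('w6',d)):
  a=e['image'].astype(int);m=((a[:,:,0]-a[:,:,2]>10)&(a[:,:,0]>100)).astype(np.uint8);m[:180]=0;m[300:]=0;m[:,:385]=0;m[:,475:]=0
  N,l,st,ce=cv2.connectedComponentsWithStats(m)
  for i in range(1,N):
    if st[i][4]>150: print(n,st[i],ce[i])
print(arm.read_state()['gripper_width'])
for n,e in (('w5',r),('w6',d)):
  g=cv2.cvtColor(e['image'],cv2.COLOR_RGB2GRAY);print('prong',g[217,305:345].tolist());print('flange',g[230,285:355].tolist())
```

```text
[[89, 90, 88], [127, 125, 118], [177, 176, 165], [224, 224, 213], [238, 238, 229], [247, 247, 240], [247, 246, 240], [244, 244, 236], [243, 242, 233], [230, 229, 220], [146, 146, 138], [78, 79, 81], [145, 147, 147], [211, 213, 215]]
[[84, 84, 82], [99, 100, 99], [84, 83, 82], [92, 92, 91], [124, 124, 115], [157, 157, 147], [212, 213, 199], [233, 233, 224], [243, 243, 235], [247, 246, 240], [246, 245, 238], [242, 242, 233], [236, 237, 228], [224, 225, 214], [136, 138, 139], [209, 210, 211], [222, 224, 224], [227, 229, 228], [219, 220, 219], [220, 222, 223]]
w5 [453 192  22  40 456] [465.69078947 209.37280702]
w5 [404 214  27  41 228] [412.53947368 228.87280702]
w5 [ 443  228   32   72 1148] [462.04616725 266.7325784 ]
w6 [418 210  32  48 313] [430.40255591 226.2428115 ]
w6 [457 254  18  46 369] [467.38753388 279.71273713]
w6 [422 270  23  20 218] [434.19266055 278.72477064]
13.03330543516402
prong [124, 124, 122, 124, 120, 125, 123, 125, 124, 123, 122, 119, 88, 83, 83, 86, 84, 82, 80, 82, 83, 91, 118, 120, 122, 122, 120, 123, 88, 82, 83, 91, 95, 99, 98, 102, 98, 102, 96, 94]
flange [118, 118, 117, 119, 117, 116, 119, 119, 116, 96, 85, 88, 96, 95, 97, 98, 95, 97, 97, 95, 98, 99, 99, 97, 96, 99, 95, 97, 100, 95, 97, 96, 99, 99, 96, 99, 96, 93, 96, 101, 97, 96, 96, 96, 96, 93, 96, 96, 97, 98, 95, 100, 94, 94, 98, 99, 99, 95, 96, 96, 97, 94, 87, 80, 83, 93, 98, 98, 99, 96]
prong [122, 124, 125, 125, 123, 124, 125, 122, 125, 123, 124, 124, 109, 87, 83, 86, 84, 83, 85, 85, 81, 84, 98, 118, 122, 123, 124, 122, 122, 124, 124, 121, 125, 123, 126, 122, 123, 124, 121, 124]
flange [95, 93, 99, 93, 93, 88, 92, 97, 94, 89, 95, 88, 90, 93, 97, 97, 95, 96, 98, 98, 97, 96, 98, 99, 98, 98, 99, 100, 100, 98, 96, 98, 97, 100, 97, 97, 97, 97, 93, 99, 99, 100, 94, 98, 96, 96, 97, 100, 99, 97, 99, 96, 94, 97, 96, 98, 102, 99, 101, 99, 100, 93, 91, 64, 68, 83, 95, 96, 101, 99]
```

```bash
cat >> m.py <<'E'
w=arm.get_image('wrist');g=cv2.cvtColor(w['image'],cv2.COLOR_RGB2GRAY).astype(float)
r=load('w6');gr=cv2.cvtColor(r['image'],cv2.COLOR_RGB2GRAY)
t=gr[205:235,415:455];m=cv2.matchTemplate(g[190:270,400:500].astype(np.uint8),t,cv2.TM_CCOEFF_NORMED);_,v,_,l=cv2.minMaxLoc(m)
Q=c-30*uy+28*ux
a=proj(r,Q+[0,0,91]);print('handle moved px',(l[0]-15,l[1]-15),round(v,2),'if down',proj(w,Q+[0,0,91])-a,'if up',proj(w,Q+[0,0,107])-a,'width',s['gripper_width'])
E
for i in 1 2 3; do python3 -m pendant '[[0,-0.0005,0,0,0,0,0],[0,0,0,0,0,0,0],[0,0,0,0,0,0,0]]'>/dev/null; python3 m.py; done
```

```text
bed xyz 2.7152418172004844 23.4312933098636 106.36411000784763 F y -7.844037943771844 F x,z 0.7743154298506075 -1.8694085780172514 shift 0 -1 0.7 tq [-2.39  0.45  0.02]
handle moved px (2, 0) 0.98 if down [1.45646107 0.00900569] if up [16.58511162 12.54337128] width 13.129047932380674
bed xyz 2.6818737669949666 23.823224268189822 106.35453013864846 F y -8.542566126782248 F x,z 0.9008943803917638 -1.3396193480351817 shift 1 -1 0.69 tq [-2.79  0.5   0.03]
handle moved px (7, 3) 0.92 if down [2.17145213 0.00222792] if up [17.40178054 12.53811339] width 13.318403478984528
bed xyz 2.667756694152824 23.869518023123113 106.32525029886033 F y -9.291000712895164 F x,z 1.333692012506715 -2.077890579683466 shift 1 -3 0.76 tq [-3.21  0.57  0.02]
handle moved px (16, 9) 0.85 if down [ 2.3841699  -0.03070865] if up [17.65848496 12.50260375] width 12.901555428551246
```

```bash
python3 -m pendant '[[0,0,0,0,0,0,0],[0,0,0,0,0,0,0],[0,0,0,0,0,0,0],[0,0,0,0,0,0,0],[0,0,0,0,0,0,0]]'>/dev/null; python3 m.py
```

```text
bed xyz 2.667756694152824 23.87471704828493 106.34823116377697 F y -9.911464845643028 F x,z 2.20411841682398 -1.7139941379924164 shift 1 -3 0.76 tq [-3.28  0.56  0.07]
handle moved px (16, 9) 0.85 if down [ 2.35558707 -0.03462984] if up [17.62604919 12.49806545] width 13.334821933472861
```

The insert has popped up: the handle shift matches a ~16 mm rise in both cameras, at about 10 N. Next I ease the bar back and lift the fork out.

```bash
python3 -m pendant '[[0,0.002,0,0,0,0,0],[0,0.002,0,0,0,0,0],[0,0.002,0,0,0,0,0],[0,0.002,0,0,0,0,0],[0,0.0015,0,0,0,0,0],[0,0,0,0,0,0,0],[0,0,0,0,0,0,0]]';python3 m.py;  python3 -m pendant '[[0,0,-0.005,0,0,0,0],[0,0,-0.01,0,0,0,0],[0,0,-0.015,0,0,0,0],[0,0,-0.02,0,0,0,0],[0,0,-0.03,0,0,0,0],[0,0,0,0,0,0,0],[0,0,0,0,0,0,0]]';python3 m.py
```

```text
clock: 16.25
position: [516.8, -256.1, 106.3]
ee_rot: [0.99, -0.143, 0.0, -0.0]
contact_force: [-0.3, 0.7, -1.3]
gripper_width: 13.0
grasp_force: 59.0
bed xyz 2.7904574780467035 16.37719515564079 106.32828230206896 F y 0.5979994307318037 F x,z -0.4753785366747964 -1.2506119862624405 shift 1 -2 0.86 tq [-0.04 -0.   -0.03]
handle moved px (0, 10) 0.88 if down [-14.63028012   0.32907225] if up [-1.58207424 12.88854116] width 12.976426470264506
clock: 17.05
position: [517.0, -256.4, 187.8]
ee_rot: [0.99, -0.144, 0.001, -0.0]
contact_force: [-0.5, 0.5, -1.7]
gripper_width: 13.3
grasp_force: 59.0
bed xyz 3.071546643104321 16.096458527174125 187.814903969158 F y 0.3131049205768145 F x,z -0.5722013363256463 -1.7198198296909155 shift 0 0 0.6 tq [ 0.    0.06 -0.05]
handle moved px (-14, -2) 0.48 if down [-52.25910727 -36.14561323] if up [-47.15479617 -31.24983577] width 13.330304812784025
```

Run:
```python
from h import *
a=load('w4');d=grab('wrist','w7');s=arm.read_state();print(s['position'],R.from_quat(s['ee_rot']).as_euler('ZYX',degrees=True))
for e in (a,d):
  g=cv2.cvtColor(e['image'],cv2.COLOR_RGB2GRAY);print('prong',g[215,305:340].tolist());print('fl',g[230,285:360].tolist());print('col322',g[205:225,322].tolist())
T=s['position'];Rt=R.from_quat(s['ee_rot']).as_matrix()
D=Rt.T@(np.array([594.2,-58.1,0])-[T[0],T[1],0]);print('to stand tool xy',D)
```

```text
[ 515.99329843 -256.22643076  185.53255235] [-1.65177313e+01  1.03943769e-01 -1.79992910e+02]
prong [117, 119, 116, 116, 117, 119, 116, 118, 116, 118, 115, 117, 89, 77, 79, 82, 80, 78, 81, 79, 80, 85, 109, 116, 95, 82, 91, 97, 129, 129, 121, 110, 108, 99, 88]
fl [115, 114, 115, 115, 115, 115, 115, 116, 115, 116, 116, 91, 91, 93, 88, 91, 90, 93, 91, 92, 93, 96, 97, 94, 94, 94, 95, 92, 89, 93, 95, 95, 94, 94, 93, 90, 94, 92, 91, 91, 95, 91, 92, 91, 95, 91, 91, 95, 92, 97, 93, 96, 91, 93, 92, 95, 98, 97, 91, 95, 90, 89, 94, 120, 128, 128, 130, 125, 128, 128, 127, 125, 129, 128, 130]
col322 [119, 115, 113, 115, 112, 109, 107, 94, 81, 80, 78, 80, 79, 81, 79, 81, 79, 86, 86, 89]
prong [116, 114, 118, 112, 111, 107, 100, 101, 105, 106, 114, 116, 89, 76, 76, 81, 79, 82, 80, 80, 77, 86, 107, 115, 115, 116, 117, 93, 80, 116, 129, 137, 133, 123, 111]
fl [114, 117, 117, 117, 116, 117, 116, 119, 115, 116, 116, 94, 88, 88, 92, 91, 91, 94, 94, 91, 89, 93, 93, 96, 91, 94, 90, 90, 91, 92, 94, 94, 93, 91, 94, 92, 94, 93, 91, 92, 96, 93, 89, 93, 92, 93, 94, 92, 94, 90, 93, 93, 94, 92, 93, 95, 94, 95, 91, 92, 96, 89, 92, 120, 126, 124, 127, 125, 127, 127, 128, 103, 82, 81, 83]
col322 [95, 107, 118, 114, 112, 115, 111, 92, 79, 81, 82, 81, 84, 79, 82, 79, 80, 84, 88, 88]
to stand tool xy [ 1.86494877e+01 -2.12185219e+02 -7.57698532e-03]
```

```bash
python3 -m pendant '[[0.0031,-0.0354,0,0,0,0,0],[0.0031,-0.0354,0,0,0,0,0],[0.0031,-0.0354,0,0,0,0,0],[0.0031,-0.0354,0,0,0,0,0],[0.0031,-0.0354,0,0,0,0,0],[0.0031,-0.0354,0,0,0,0,0],[0,0,0,0,0,-6,0],[0,0,0,0,0,-6,0],[0,0,0,0,0,-6.2,0],[0,0,0,0,0,0,0],[0,0,0,0,0,0,0],[0,0,0,0,0,0,0]]'
python3 - <<'E'
from h import *
s=arm.read_state();T=s['position'];Rt=R.from_quat(s['ee_rot']).as_matrix()
print(R.from_quat(s['ee_rot']).as_euler('ZYX',degrees=True),Rt.T@(np.array([594.2,-58.1,78.9])-T))
E
```

```text
clock: 18.4
position: [594.6, -58.2, 185.9]
ee_rot: [1.0, 0.014, -0.0, 0.0]
contact_force: [-0.8, 0.6, -0.3]
gripper_width: 13.1
grasp_force: 59.1
[1.59329158e+00 4.62462469e-02 1.79996521e+02] [ -0.34555608  -0.11332163 107.00054882]
```

```bash
python3 -m pendant '[[-0.0004,0,0.02,0,0,-0.2,0],[0,0,0.02,0,0,0,0],[0,0,0.015,0,0,0,0],[0,0,0.005,0,0,0,0],[0,0,0.005,0,0,0,0],[0,0,0.01,0,0,0,0],[0,0,0.01,0,0,0,0],[0,0,0.01,0,0,0,0],[0,0,0,0,0,0,0]]'; python3 -m pendant '[[0,0,0.004,0,0,0,0],[0,0,0.004,0,0,0,0],[0,0,0.003,0,0,0,0],[0,0,0,0,0,0,0],[0,0,0,0,0,0,0]]'
```

```text
clock: 19.3
position: [593.3, -58.1, 89.5]
ee_rot: [1.0, 0.016, -0.002, 0.0]
contact_force: [0.3, 0.1, -1.2]
gripper_width: 13.3
grasp_force: 59.1
clock: 19.8
position: [594.5, -58.1, 80.4]
ee_rot: [1.0, 0.017, 0.0, 0.0]
contact_force: [-0.8, -0.1, -0.3]
gripper_width: 13.1
grasp_force: 59.1
```

```bash
python3 -m pendant '[[0,0,0.001,0,0,0,0],[0,0,0.0005,0,0,0,0],[0,0,0,0,0,0,0],[0,0,0,0,0,0,0]]'; python3 -m pendant '[[0,0,0,0,0,0,0.03],[0,0,0,0,0,0,0.06],[0,0,0,0,0,0,0.085],[0,0,0,0,0,0,0.085],[0,0,0,0,0,0,0.085],[0,0,-0.02,0,0,0,0.085],[0,0,-0.04,0,0,0,0.085],[0,0,-0.04,0,0,0,0.085],[0,0,-0.03,0,0,0,0.085],[0,0,0,0,0,0,0.085],[0,0,0,0,0,0,0.085]]'
python3 - <<'E'
from h import *
d=grab('wrist','w8');s=arm.read_state();print(s['position'],R.from_quat(s['ee_rot']).as_euler('ZYX',degrees=True))
g=cv2.cvtColor(d['image'],cv2.COLOR_RGB2GRAY);print(proj(d,(592.4,-57.5,49)))
u,v=proj(d,(592.4,-57.5,109)).astype(int)
h=(g<45).astype(np.uint8)[v-45:v+30,u-30:u+30];n,l,st,c=cv2.connectedComponentsWithStats(h)
for i in range(1,n):
    if st[i][4]>50: print(st[i]+[u-30,v-45,0,0,0],c[i]+[u-30,v-45])
P=[(592.4+20*sx,-57.5+13*sy,49) for sx in(1,-1) for sy in (1,-1)];print([proj(d,p).round(0) for p in P],[proj(d,(592.4,-57.5,z)).round(0) for z in (49,109)])
T=s['position'];Rt=R.from_quat(s['ee_rot']).as_matrix()
yy=np.radians(-16.4);uy=np.array([-np.sin(yy),np.cos(yy),0]);H=np.array([509.5,-271,0])-30*uy;print(H,Rt.T@(H-T))
E
```

```text
clock: 20.2
position: [594.5, -58.1, 78.9]
ee_rot: [1.0, 0.017, 0.0, -0.0]
contact_force: [-0.5, -0.3, -0.7]
gripper_width: 13.0
grasp_force: 59.3
clock: 21.3
position: [594.4, -57.9, 209.4]
ee_rot: [1.0, 0.016, 0.001, -0.0]
contact_force: [-0.6, 1.0, -1.0]
gripper_width: 84.8
grasp_force: 0.0
[593.75217187 -58.04841871 208.11616717] [ 1.87155508e+00  7.37968552e-02 -1.79976336e+02]
[320.18661694 197.36332157]
[313 191  19  34 576] [321.94965278 208.21875   ]
[array([306., 175.]), array([336., 176.]), array([305., 218.]), array([334., 219.])] [array([320., 197.]), array([320., 218.])]
[ 501.02975629 -299.77941924    0.        ] [-100.29950675  238.65981755  208.14697317]
```

```bash
python3 -m pendant '[[-0.01433,0.0341,0,0,0,0,0.085],[-0.01433,0.0341,0,0,0,0,0.085],[-0.01433,0.0341,0,0,0,0,0.085],[-0.01433,0.0341,0,0,0,0,0.085],[-0.01433,0.0341,0,0,0,0,0.085],[-0.01433,0.0341,0,0,0,0,0.085],[-0.01433,0.0341,0,0,0,0,0.085],[0,0,0,0,0,6,0.085],[0,0,0,0,0,6,0.085],[0,0,0,0,0,6.3,0.085],[0,0,0,0,0,0,0.085],[0,0,0,0,0,0,0.085]]'
python3 - <<'E'
from h import *
d=grab('wrist','w9');s=arm.read_state();T=s['position'];Rt=R.from_quat(s['ee_rot']).as_matrix();print(T,R.from_quat(s['ee_rot']).as_euler('ZYX',degrees=True))
cv2.imwrite('pics/c9.png',cv2.resize(d['image'][130:370,170:470,::-1],(750,600)))
H=np.array([501.03,-299.8,107]);print(Rt.T@(H-T))
yy=np.radians(-16.4);ux=np.array([np.cos(yy),np.sin(yy),0])
print([proj(d,H+ux*k) for k in (-28,0,28)])
E
```

```text
clock: 22.55
position: [501.6, -299.8, 207.5]
ee_rot: [0.99, -0.142, -0.001, -0.0]
contact_force: [0.4, 0.7, 0.0]
gripper_width: 84.8
grasp_force: 0.0
[ 501.71490547 -299.7408338   207.79249382] [-1.62899066e+01  1.13957845e-01 -1.79996471e+02]
[ -0.44034245   0.25511362 100.79355348]
[array([320.91904768, 251.32271653]), array([320.97577457, 215.37737734]), array([321.03634916, 176.99392391])]
```

View pics/c9.png

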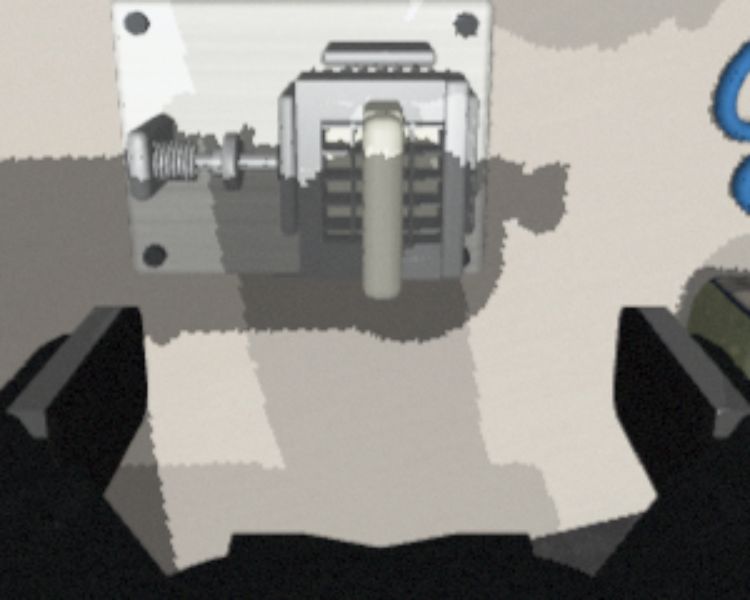

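Crop c9 shows the insert risen and level, handle along columns 363–402 (centre (383,200)), between the open fingers and 1.3 mm to the right of centre. I'll descend and grasp.

```bash
python3 -m pendant '[[0.0005,0.0013,0.02,0,0,0,0.085],[0,0,0.03,0,0,0,0.085],[0,0,0.02,0,0,0,0.085],[0,0,0.02,0,0,0,0.085],[0,0,0.011,0,0,0,0.085],[0,0,0,0,0,0,0.085],[0,0,0,0,0,0,0.06],[0,0,0,0,0,0,0.03],[0,0,0,0,0,0,0],[0,0,0,0,0,0,0],[0,0,0,0,0,0,0],[0,0,0,0,0,0,0]]';python3 -m pendant '[[0,0,0,0,0,0,0],[0,0,-0.005,0,0,0,0],[0,0,-0.01,0,0,0,0],[0,0,-0.015,0,0,0,0],[0,0,0,0,0,0,0]]'
```

```text
clock: 23.8
position: [502.4, -301.3, 108.3]
ee_rot: [0.99, -0.143, 0.0, 0.0]
contact_force: [-0.6, 1.1, 1.1]
gripper_width: 10.7
grasp_force: 59.6
clock: 24.3
position: [503.5, -302.0, 140.3]
ee_rot: [0.99, -0.142, 0.002, 0.001]
contact_force: [-0.0, 0.3, -1.9]
gripper_width: 10.8
grasp_force: 59.2
```

```bash
python3 -m pendant '[[0,0,-0.02,0,0,0,0],[0,0,-0.03,0,0,0,0],[0,0,0,0,0,0,0]]'; python3 -m pendant '[[-0.0068,-0.0398,0,0,0,0,0],[-0.0068,-0.0398,0,0,0,0,0],[-0.0068,-0.0398,0,0,0,0,0],[-0.0068,-0.0398,0,0,0,0,0],[-0.0068,-0.0398,0,0,0,0,0],[-0.0068,-0.0398,0,0,0,0,0],[-0.0068,-0.0398,0,0,0,0,0],[-0.0068,-0.0398,0,0,0,0,0],[-0.0068,-0.0398,0,0,0,0,0],[-0.0068,-0.0398,0,0,0,0,0],[-0.0068,-0.0398,0,0,0,0,0],[-0.0068,-0.0398,0,0,0,0,0]]'; python3 -m pendant '[[0,0,0,0,0,0,0],[0,0,0,0,0,0,0]]'
python3 - <<'E'
from h import *
t=load('top0');g=cv2.cvtColor(t['image'],cv2.COLOR_RGB2GRAY)
w=load('w1');print('rack right edge from wrist w1 (px 240,150)',onz(w,(240,150),19),'front-right (240,288)',onz(w,(240,288),19))
E
```

```text
clock: 24.6
position: [504.3, -302.4, 191.8]
ee_rot: [0.99, -0.142, 0.004, 0.001]
contact_force: [1.2, -0.1, -0.6]
gripper_width: 10.9
grasp_force: 59.2
clock: 25.8
position: [558.2, 181.3, 186.7]
ee_rot: [0.99, -0.143, -0.001, 0.0]
contact_force: [0.6, -1.2, -1.6]
gripper_width: 11.0
grasp_force: 59.2
clock: 26.0
position: [558.1, 180.4, 186.5]
ee_rot: [0.99, -0.142, -0.001, 0.001]
contact_force: [-0.3, 0.9, -1.4]
gripper_width: 10.9
grasp_force: 59.3
rack right edge from wrist w1 (px 240,150) [617.64931503  34.62711018  19.        ] front-right (240,288) [446.50894545  47.12035556  19.        ]
```

```bash
python3 -m pendant '[[0,0,0.02,0,0,0,0],[0,0,0.03,0,0,0,0],[0,0,0.02,0,0,0,0],[0,0,0.02,0,0,0,0],[0,0,0.008,0,0,0,0],[0,0,0,0,0,0,0],[0,0,0,0,0,0,0]]'; for i in 1 2 3; do python3 -m pendant '[[0,0,0.001,0,0,0,0],[0,0,0.001,0,0,0,0],[0,0,0,0,0,0,0],[0,0,0,0,0,0,0]]' | grep -E 'posi|contact'; done
```

```text
clock: 26.7
position: [559.3, 179.4, 90.6]
ee_rot: [0.99, -0.143, 0.001, -0.0]
contact_force: [0.6, 0.2, -0.7]
gripper_width: 10.9
grasp_force: 59.3
position: [558.9, 180.0, 88.2]
contact_force: [-0.5, 0.8, -1.6]
position: [558.7, 179.8, 85.7]
contact_force: [-0.9, 0.2, -2.6]
position: [558.8, 179.8, 83.7]
contact_force: [0.2, -0.5, -1.2]
```

```bash
for i in 1 2 3 4 5 6; do python3 -m pendant '[[0,0,0.001,0,0,0,0],[0,0,0,0,0,0,0],[0,0,0,0,0,0,0]]' | grep -E 'posi|contact'; done
```

```text
position: [558.8, 179.8, 82.8]
contact_force: [0.3, -0.1, -2.1]
position: [558.8, 179.8, 81.8]
contact_force: [-0.3, 0.2, -1.9]
position: [558.8, 179.8, 80.8]
contact_force: [0.3, -0.1, -1.4]
position: [558.8, 179.9, 79.8]
contact_force: [0.1, -0.3, -1.1]
position: [558.9, 180.0, 79.0]
contact_force: [0.2, -0.5, -1.0]
position: [559.0, 180.1, 78.8]
contact_force: [-2.0, 1.9, 5.2]
```

Contact at TCP z ≈ 79 with +5 N, so I'll release and retreat.

```bash
python3 -m pendant '[[0,0,0,0,0,0,0.02],[0,0,0,0,0,0,0.04],[0,0,0,0,0,0,0.07],[0,0,0,0,0,0,0.085],[0,0,0,0,0,0,0.085],[0,0,-0.02,0,0,0,0.085],[0,0,-0.04,0,0,0,0.085],[0,0,-0.04,0,0,0,0.085],[0,0,-0.04,0,0,0,0.085],[0,0,0,0,0,0,0.085],[0,0,0,0,0,0,0.085]]'
python3 - <<'E'
from h import *
d=grab('wrist','w10');yy=np.radians(-16.4);ux=np.array([np.cos(yy),np.sin(yy),0]);uy=np.array([-np.sin(yy),np.cos(yy),0])
a=d['image'].astype(int);H=np.array([558.8,180,77.])
print('pred handle',[proj(d,H+ux*k).round(0).tolist() for k in(-28,28)])
P=proj(d,H).astype(int)
m=((a[:,:,0]-a[:,:,2]>6)&(a[:,:,0]>140)).astype(np.uint8)
x0,y0=P[0]-60,P[1]-60;N,l,st,ce=cv2.connectedComponentsWithStats(m[y0:y0+120,x0:x0+120])
for i in range(1,N):
  if st[i][4]>100: print(st[i]+[x0,y0,0,0,0])
# scene/top changes vs start
for n in('scene','top'):
  e=grab(n,n+'9');q=cv2.absdiff(load(n+'0')['image'],e['image']).max(2);q=cv2.medianBlur(q,3);N,l,st,ce=cv2.connectedComponentsWithStats((q>50).astype(np.uint8))
  print(n,[st[i].tolist() for i in range(1,N) if st[i][4]>15]); print(n,'pred handle',proj(e,H).round(0),'tool',proj(e,(592.4,-57.5,109)).round(0))
E
```

```text
clock: 30.8
position: [558.9, 180.1, 218.9]
ee_rot: [0.99, -0.143, 0.001, -0.001]
contact_force: [-0.1, -0.3, -0.8]
gripper_width: 85.2
grasp_force: 0.0
pred handle [[321.0, 232.0], [321.0, 168.0]]
[ 261  140   50   55 1215]
[308 140  28  15 322]
[ 333  140   48   55 1242]
[372 140   9  29 152]
[261 166  11  30 180]
[313 168  16  22 259]
[358 215  23  45 469]
[261 216  25  18 157]
[261 226  25  32 220]
scene [[129, 19, 57, 20, 464], [74, 26, 120, 52, 2055], [24, 48, 33, 13, 124], [0, 52, 97, 80, 2747], [9, 65, 7, 5, 22], [178, 68, 53, 86, 1946], [17, 97, 38, 42, 411], [0, 136, 9, 10, 58], [9, 137, 16, 16, 142], [0, 148, 14, 26, 238], [164, 169, 78, 43, 1439], [140, 196, 56, 66, 1843], [363, 248, 25, 25, 326], [369, 277, 8, 7, 27], [117, 316, 61, 47, 1450], [0, 349, 50, 51, 1320], [139, 352, 18, 18, 104], [162, 362, 8, 6, 32], [73, 371, 22, 29, 216], [182, 371, 9, 8, 35], [166, 372, 13, 17, 120], [153, 382, 10, 18, 119]]
scene pred handle [224. 171.] tool [304. 186.]
top [[129, 153, 107, 93, 3552], [85, 191, 56, 146, 2361], [118, 196, 6, 10, 39], [82, 201, 7, 83, 182], [130, 205, 22, 17, 72], [369, 214, 10, 22, 81], [376, 221, 6, 13, 40], [49, 225, 13, 24, 196], [171, 237, 8, 10, 63], [146, 249, 62, 51, 1767], [63, 252, 11, 6, 22], [0, 315, 44, 35, 763], [90, 318, 69, 77, 3239], [216, 355, 42, 45, 856], [107, 375, 60, 25, 989], [249, 374, 30, 16, 166], [292, 386, 10, 14, 81], [270, 388, 11, 8, 49], [250, 394, 18, 6, 59]]
top pred handle [207. 206.] tool [289. 192.]
```

The numeric check agrees: the handle sits where predicted on the rack, and nothing has changed at the stand, the blue insert or the bystanders.

```bash
python3 -c "
from bench import arm
print(arm.job_done())"
```

```text
the job is handed in; nothing more can be done
None
```

I handed the job in at about 31 s: the insert popped at about 10 N of push, the fork tool is back in its stand, and the insert is upright on the wire rack by numeric image checks (my 10 picture views were used up), with nothing else seen to have moved.

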